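Load the pod brewer, clamp it shut and slide its flush switch on

ROBOT

A 6-joint arm with a two-finger parallel gripper is mounted at the origin on the work surface; the furniture and walls round the work are solid. World frame = base frame: x ahead of the robot, y to its left, z up, the work surface at z = 0. Lengths are in m, angles in rad, forces in N, time in s.
With the tool pointing down it reaches from about 0.35 to 0.975 m from the base axis. Payload 4.9 kg.
Tool frame: the origin (TCP) lies on the centre line of the jaws, within the pads' length; the fingertips stand 25 mm ahead of it and the grasp point (between the pads) lies 6 mm ahead of it; z points along the fingers, y is the line along which they close (so a half turn about z gives the same grasp; the last joint's range is limited). The gripper opens to 85 mm and grips with 20 to 120 N. Pads are 22 mm wide; open, the fingers measure 114 mm over their backs; the gripper's body (76 mm by 85 mm) begins 54 mm behind the grasp point. The pads swing forward as they close: fully open they stand 13 mm farther back than shut.
Start: joints at [-1.259, 0.053, 1.613, -0, 1.476, -0.119], TCP at [0.261, -0.568, 0.256] pointing down, gripper open.
Joint ranges: [-3.01, 3.01], [-1.01, 2.22], [0.06, 2.58], [-1.02, 4.17], [0.09, 2.62], [-3.14, 3.14]. Speed limits (rad/s): [2.57, 2.57, 3.14, 3.14, 3.14, 3.14].

INTERFACE

Orientations are given as a unit quaternion [w, x, y, z].
In Python, from plant import state, grab_frame, get_calibration, job gives the robot as it stands. The module is installed in compiled form; this text tells all that it offers.
- The arm moves only by the tool move_arm, never from a script. Its argument "targets" is a list that holds one entry, the list of rows, each a list of 5 numbers: the opening in per cent of the stroke, from 0 (shut) to 100 (fully open), then the shift along the tool's x, y, z as a fraction of full scale, then the turn about the tool's z as a fraction of full scale. A call has 1 to 5 rows; each row shifts and turns the commanded pose from where the row before left it, along the tool's axes as they then stand; what a row does not reach is not made up. Full scale, the value 1, is 0.6 m for a shift and 6 degrees for a turn. A row lasts 1/12 s, in which the tool goes at most 41.7 mm and 7.16 degrees, less where a joint would pass 70% of its speed; a pose out of reach is approached as far as the arm can. A call with a number of a shift or a turn outside -1 to 1 is refused whole. A call with a gripper value outside its range is refused whole. The fingers move at their own pace and stop on an object; the grip force is fixed at half the most. Time passes only in rows, so rows that do not move let the fingers close. It gives the time, the measured TCP pose, the force, the opening and the grip force at its end, in the units of the state.
- state(): the state, without advancing time (a new reading comes with each control period).
- grab_frame(name): name is "side" or "top"; returns the picture (384x512x3 uint8, red, green, blue); there is no depth.
- get_calibration(name): a dict with "vertical_fov" (degrees; the focal length in pixels is half the picture's height over the tangent of half this angle, whatever the lens; pixels are square), "cx", "cy" (the principal point, pixels), "dist_coeffs" ([k1, k2, p1, p2, k3] as OpenCV has them; the pictures are not rectified), "R" (3x3) and "t" (3): a world point X has camera coordinates R X + t. Camera axes: x right, y down, z forward; pixel columns grow to the right and rows downward; lengths in m; the calibration is good to about 2 mm. A picture is of the moment at which its call begins. get_calibration takes no time and is no camera call.
- job.job_done(): hands the job in; it is judged then, once.
The state is a dict: "time": time; "joint_pos": joint angles; "joint_vel": joint speeds; "joint_efforts": joint torques, N m; "tool_pos": TCP position; "tool_rot": TCP orientation; "contact_force": force on the tool from outside, world axes, zero at the start; "ft_torque": the same for the moment, N m; "gripper_width": opening from 0.0 (shut) to 1.0 (fully open); "grasp_force": force on a finger pad.
Only numpy, scipy, OpenCV 4.12 (cv2) and the standard library are available. Lean on these libraries where they do the work, as an engineer would, in place of code of your own. Each camera call takes 0.05 s, during which the arm holds its last target. There are 200 camera calls.

TASK

Make a coffee: stand the filled pod in the brewer's round pod holder with its lid up and fully down, swing the clamp lever all the way shut over it, and only then slide the small flush switch beside it fully on. Leave the cup under the spout and the cream jug where they are.

Things in the scene. Friction and masses are not known exactly. Their poses are not given: they have to be found in the camera images.
- brewer: fixed coffee machine, black with steel deck, C-shaped: drip tray, rear column, head overhanging the tray, spout under the head. Origin on the counter under the head's centre; its x points from the front (spout side) to the back, y left, z up. Head: x -100 to 100, y -70 to 70 mm, deck at z 130; water tank behind: x 100 to 141, z to 130
- seat (a point): centre of the mouth of the round pod holder, a steel collar (bore 43 mm, outside 48 mm) that rises 6 mm above the deck; the point is level with the collar's rim, at x -25, y 0, z 136 mm of the brewer. Bore 38 mm deep from the rim. The pod's body goes in until the underside of its lid rests on the rim
- pod: refillable coffee pod, about 30 g, standing on the counter beside the brewer: tapered steel cup (diameter 32 mm at the foot, 40 under the lid, 32 high) below a black knurled lid of diameter 49 and height 14 mm; 46 mm high in all. Origin: centre of its underside, z up. Loaded, its origin is 32 mm below point seat
- lever (a joint): clamp lever's angle, rad: 0 shut (level, over the pod), 1.9 wide open (standing up, leaning back). Begins at 1.65 to 1.85, stays where it is left, needs 2 to 3 N at its bar. Cannot shut if the pod stands proud
- lever_hinge (a point): middle of the lever's hinge axis, which runs along the brewer's y; fixed at x 50, y 0, z 158 mm of the brewer
- lever_bar (a point): middle of the lever's grip bar: black, round, 14 mm thick, 72 mm long along the brewer's y, 145 mm from the hinge. Shut it is at x -95, z 158 mm of the brewer, in front of the hinge; open it stands above the hinge. The lever between them is a plate 50 mm wide, 12 mm thick, with a round hood (63 mm across) underneath
- switch (a joint): travel of the slide switch, m: 0 off (begins at 0 to 0.002), 0.012 fully on, towards the brewer's front (its -x). Needs about 1.5 N, stays where it is left. A small dot on the deck marks the on end of its recess
- switch_top (a point): centre of the top of the switch's slide, 10 mm long (x), 16 wide (y), level with the deck (z 130 mm); at x -41 (off) or -53 (on), y -46 mm of the brewer. It runs in a recess 6 mm deep, x -60 to -6, y -57 to -35 mm, by the deck's right edge; when off, 30 mm of the recess behind it is free for one fingertip, which pushes it to the front
- cup: white espresso cup, 62x80x56 mm with its handle, loose on the drip tray under the spout; origin at the middle of its underside
- jug: white cream jug, 67x103x85 mm, loose on the counter on the other side of the brewer from the pod; origin at the middle of its underside
Things that resemble listed ones, but are neither listed nor needed, are in the scene too. Of the things shaped like the pod, the steel one is meant.

How it is judged:
On the way, in this order (a step that is already met when the one before it is completed fails the run):
1. the pod sits in the holder, lid up and down on the rim, with the lever still open (horizontal distance between pod and seat below 0.005 m and z of pod in the frame of seat below -0.029 m and angle between pod's own z axis and vertical below 0.1 rad and value of joint lever above 0.5 rad), for 0.2 s.
2. the clamp lever is fully shut over the pod (value of joint lever below 0.05 rad and z of pod in the frame of seat below -0.029 m), for 0.2 s.
At the end, for the whole second after the job is handed in: the switch is fully on (within 1.5 mm of its stop), the lever is shut (under 0.05 rad), the pod stands in the holder lid up and down on the rim (centred within 5 mm, within 3 mm of home), the cup (within 15 mm) and the jug (within 30 mm) still stand upright where they were (all of step 2 and value of joint switch above 0.0105 m and horizontal distance between pod and seat below 0.005 m and angle between pod's own z axis and vertical below 0.1 rad and distance of cup from where it was at the start of the episode below 0.015 m and angle between each of cup, jug's own z axis and vertical below 0.15 rad and distance of jug from where it was at the start of the episode below 0.03 m); the robot touches nothing.
It fails at once if the switch is slid on while the lever is not shut (value of joint switch above 0.005 m and value of joint lever above 0.08 rad).
It fails at once if the cream jug is knocked over or shoved away (angle between jug's own z axis and vertical above 0.5 rad or distance of jug from where it was at the start of the episode above 0.05 m).
It fails at once if the cup is knocked over or shoved from under the spout (angle between cup's own z axis and vertical above 0.5 rad or distance of cup from where it was at the start of the episode above 0.03 m).
It also fails if it takes over 51 s, if anything falls off the work surface, if the arm or the gripper's body presses on something with over 40 N, if the wrist force passes 120 N, or if a joint passes its speed limit or range.

## Working session

There is one attempt and no reset: what is moved stays moved. The work goes in short steps, Python scripts to look and compute and a tool call to move; the robot and the scene stay as the last step left them, time stands still between calls to the robot, and variables do not carry over. Pictures are saved under pics/ and viewed, at most 14 in all, crops included, and the job is handed in when it is done.

Besides the shell and the picture viewer there is one more tool, called after "Request:" as name(argument=value, ...) on one line, values as JSON. move_arm: Moves the arm, as the interface text tells. Shift numbers are shares of 0.6 m and turn numbers shares of 6 degrees, none past 1 either way. Its arguments: {"type":"object","properties":{"targets":{"type":"array"}},"required":["targets"]}

```bash
mkdir -p pics; cat > h.py <<'E'
import numpy as np, cv2
from plant import state, grab_frame, get_calibration, job
def cal(n):
    c=get_calibration(n); f=192/np.tan(np.radians(c["vertical_fov"])/2)
    K=np.array([[f,0,c["cx"]],[0,f,c["cy"]],[0,0,1.]])
    return K,np.array(c["dist_coeffs"],float),np.array(c["R"],float),np.array(c["t"],float)
def proj(n,P):
    K,d,R,t=cal(n); return cv2.projectPoints(np.array(P,float).reshape(-1,3),cv2.Rodrigues(R)[0],t,K,d)[0][:,0]
def at_z(n,px,z):
    K,d,R,t=cal(n); u=cv2.undistortPoints(np.array(px,float).reshape(-1,1,2),K,d)[:,0]
    r=np.c_[u,np.ones(len(u))]@R; c=-R.T@t
    return c+r*((z-c[2])/r[:,2])[:,None]
def snap(n,name,box=None,s=1):
    f=grab_frame(n); cv2.imwrite(f"pics/{name}_raw.png",f[:,:,::-1])
    if box: f=f[box[1]:box[3],box[0]:box[2]]
    cv2.imwrite(f"pics/{name}.png",cv2.resize(f,None,fx=s,fy=s,interpolation=cv2.INTER_CUBIC)[:,:,::-1])
E
python3 - <<'E'
from h import *
snap("top","t0",None,1.5); snap("side","s0",None,1.5)
for n in("top","side"):
    K,d,R,t=cal(n); print(n,K[0,0],K[:2,2],d,-R.T@t,R)
s=state(); print(s["time"],s["tool_pos"],s["tool_rot"],s["gripper_width"])
E
```

```text
top 403.7288084015637 [256.48037212 193.53597949] [-0.14039843  0.          0.          0.          0.        ] [ 0.34020591 -0.00385753  1.34787993] [[ 0.02513201 -0.99950801  0.01876471]
 [-0.99209097 -0.02724585 -0.12252825]
 [ 0.12297923 -0.01553692 -0.99228762]]
side 473.26813144657035 [258.88055348 186.61818679] [-0.07247618  0.          0.          0.          0.        ] [0.22664209 0.96679703 0.62975745] [[-0.9574766  -0.28782806  0.01983844]
 [-0.1481217   0.43139803 -0.88991893]
 [ 0.24758538 -0.85501506 -0.4556871 ]]
0.1 [ 0.2608413  -0.56739215  0.25516759] [-9.35894243e-04  9.76889055e-01  2.13744918e-01 -8.73968098e-05] 0.9992943549185471
```

View pics/t0.png

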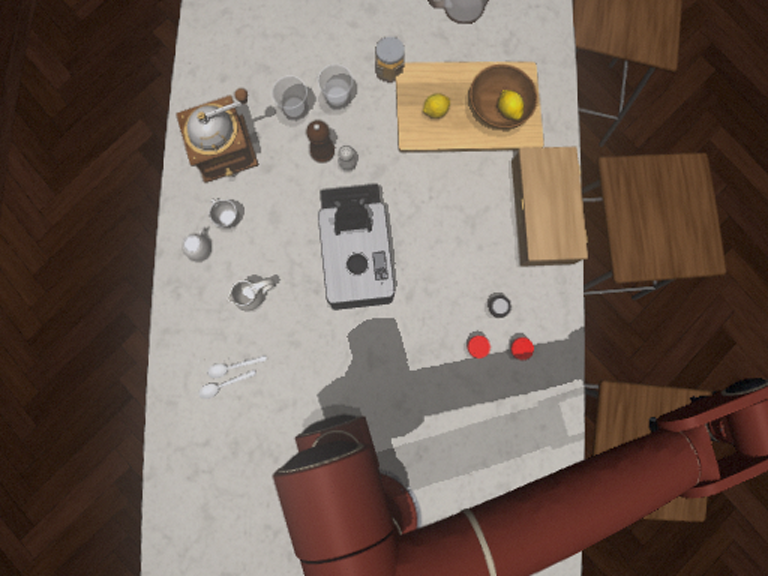

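View pics/s0.png

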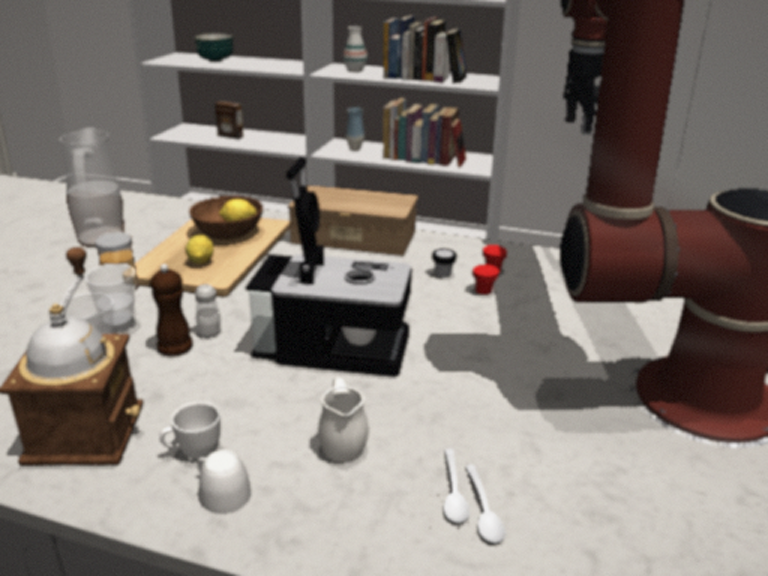

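The pod-like things in the top view are a steel one with a black lid at about (499,306) and two red ones at (479,347) and (522,348) (1.5x display). The steel one fits the description. I'll confirm it in an enlarged crop that also shows the brewer deck.

```bash
python3 - <<'E'
from h import *
f=cv2.imread("pics/t0_raw.png")[115:245,200:365]
cv2.imwrite("pics/t0c.png",cv2.resize(f,None,fx=4.5,fy=4.5,interpolation=cv2.INTER_CUBIC))
E
```

```text
(no output)
```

View pics/t0c.png

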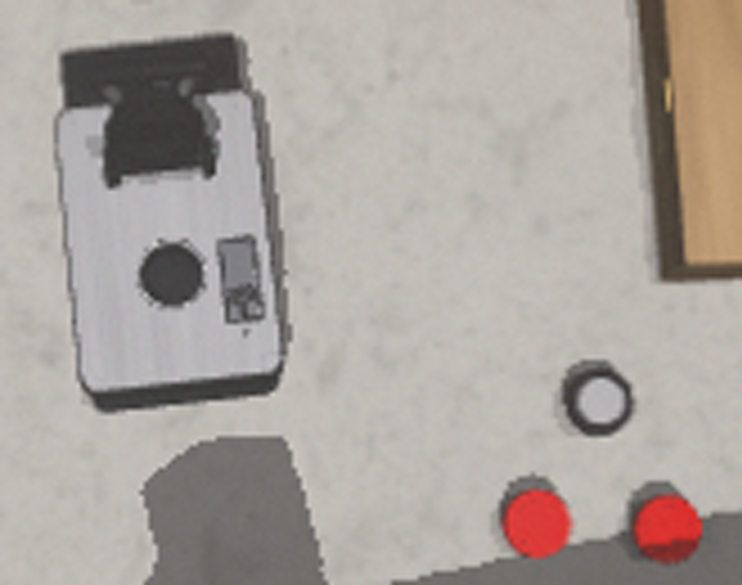

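The crop confirms the steel pod, with a black knurled rim and a steel face, at crop (600,398). The two red ones are decoys. The holder is at (172,274), the switch recess spans (218,240) to (265,320), and the dot is at (246,332).

```bash
cat > fit.py <<'E'
from h import *
from scipy.optimize import least_squares
c=lambda p:(np.array(p,float)+.5)/4.5-.5+[200,115]
img=c([(172,274),(218,240),(256,236),(226,324),(265,320),(80,392),(284,370),(56,112),(255,92)])
B=np.array([(-25,0,136),(-6,-35,130),(-6,-57,130),(-60,-35,130),(-60,-57,130),(-100,70,130),(-100,-70,130),(100,70,130),(100,-70,130)])/1000
def W(p,B): 
    B=np.atleast_2d(B); co,s=np.cos(p[2]),np.sin(p[2])
    return np.c_[p[0]+co*B[:,0]-s*B[:,1],p[1]+s*B[:,0]+co*B[:,1],B[:,2]]
r=least_squares(lambda p:(proj("top",W(p,B))-img).ravel(),[.6,0,0])
if __name__=="__main__":
    p=r.x; print(p,np.round(r.fun.reshape(-1,2),1).tolist())
    print("seat img z",at_z("top",img[:1],.136),"seat",W(p,B[0]),"hinge",W(p,[.05,0,.158]),"switch",W(p,B[0]*0+[-.041,-.046,.13]))
    print("pod lid",at_z("top",c([(601,398)]),.046), "red",at_z("top",c([(537,523),(668,527)]),.046))
    print("side: seat",proj("side",W(p,B[0]))*1.5,"pod",proj("side",at_z("top",c([(601,398)]),.046))*1.5, "bar",[proj("side",W(p,[.05-.145*np.cos(a),0,.158+.145*np.sin(a)]))*1.5 for a in(1.65,1.85)])
    print("side corners",proj("side",W(p,B[5:]))*1.5)
    s=state(); from scipy.spatial.transform import Rotation as Ro
    print(Ro.from_quat(s["tool_rot"],scalar_first=True).as_matrix().round(4),s["tool_pos"])
E
python3 fit.py
```

```text
[0.56895917 0.03836324 0.1286472 ] [[0.0, -0.0], [0.6, 0.6], [-0.7, 0.8], [0.6, -0.7], [-0.8, -0.5], [-0.0, 0.7], [0.6, 0.9], [-0.5, -1.0], [0.2, -1.0]]
seat img z [[0.54408863 0.03524949 0.136     ]] seat [[0.54416576 0.03515593 0.136     ]] hinge [[0.61854599 0.04477787 0.158     ]] switch [[ 0.53419944 -0.01251663  0.13      ]]
pod lid [[ 0.47709245 -0.27566153  0.046     ]] red [[ 0.3854912  -0.22946485  0.046     ]
 [ 0.38458397 -0.32529065  0.046     ]]
side: seat [[358.85925763 273.77476527]] pod [[442.53434153 252.57664938]] bar [array([[301.10194475, 166.74719198]]), array([[282.51621778, 168.8210629 ]])]
side corners [[399.89992047 303.29701375]
 [412.6633365  262.3350756 ]
 [267.51620857 290.39460219]
 [293.69113854 251.77496906]]
[[ 9.086e-01  4.176e-01 -6.000e-04]
 [ 4.176e-01 -9.086e-01  1.800e-03]
 [ 2.000e-04 -1.900e-03 -1.000e+00]] [ 0.2608413  -0.56739215  0.25516759]
```

Request:
move_arm(targets=[[[100,0,0,0,1],[100,0,0,0,1],[100,0,0,0,0.88],[100,0.0467,-0.0484,0,0],[100,0.0467,-0.0484,0,0]]])

```text
time: 0.52
tool_pos: [0.3084, -0.503, 0.2553]
tool_rot: [-0.001, 0.998, 0.063, -0.0]
contact_force: [0.9, 0.7, 0.6]
gripper_width: 1.0
grasp_force: 0.0
```

Request:
move_arm(targets=[[[100,0.0467,-0.0484,0,0],[100,0.0467,-0.0484,0,0],[100,0.0467,-0.0484,0,0],[100,0.0467,-0.0484,0,0],[100,0.0467,-0.0484,0,0]]])

```text
time: 0.93
tool_pos: [0.4299, -0.3391, 0.2558]
tool_rot: [-0.0, 0.998, 0.064, -0.0]
contact_force: [0.9, -0.6, 0.0]
gripper_width: 1.002
grasp_force: 0.0
```

Request:
move_arm(targets=[[[100,0.0467,-0.0484,0,0],[100,0.0467,-0.0484,0,0],[100,0,0,0.06,0],[100,0,0,0.06,0],[100,0,0,0.05,0]]])

```text
time: 1.35
tool_pos: [0.4775, -0.2747, 0.1523]
tool_rot: [-0.0, 0.998, 0.066, -0.0]
contact_force: [-0.4, -0.8, -0.8]
gripper_width: 1.0
grasp_force: 0.0
```

```bash
cat >> h.py <<'E'
from scipy.spatial.transform import Rotation as Ro
def rem(target,yaw):
    s=state(); R=Ro.from_quat(s["tool_rot"],scalar_first=True).as_matrix()
    d=R.T@(np.array(target)-s["tool_pos"])
    print("t",round(s["time"],2),"tcp",np.round(s["tool_pos"],4),"yaw",np.degrees(np.arctan2(R[1,0],R[0,0])).round(2),"tilt",R[:,2].round(4),
     "shift m",d.round(4),"units",(d/.6).round(4),"turn",((np.degrees(np.arctan2(R[1,0],R[0,0]))-yaw)/6).round(3),"F",np.round(s["contact_force"],1),"w",round(s["gripper_width"],3),round(s["grasp_force"],1))
E
python3 - <<'E'
from h import *
rem([.4771,-.2757,.058],7.37)
snap("side","s1",(250,100,350,200),5)
E
```

```text
t 1.35 tcp [ 0.4775 -0.2747  0.1523] yaw 7.54 tilt [-6.e-04  3.e-04 -1.e+00] shift m [-0.0005  0.0009  0.0943] units [-0.0008  0.0016  0.1572] turn 0.028 F [-0.4 -0.8 -0.8] w 1.0 0.0
```

View pics/s1.png

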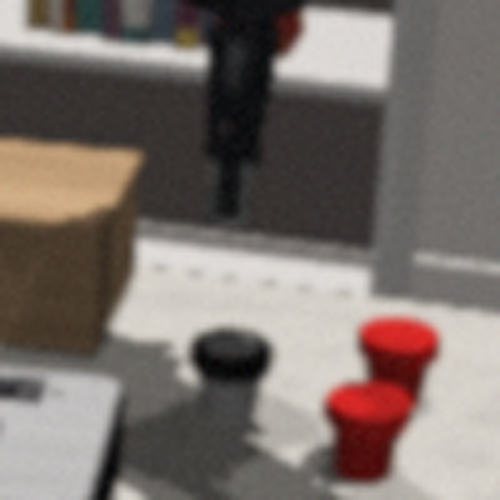

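The steel pod sits at crop (231,355), right under the fingers (tip at 230,210). I'll descend and grip.

Request:
move_arm(targets=[[[100,-0.0008,0.0016,0.06,0.028],[100,0,0,0.06,0],[100,0,0,0.03,0],[100,0,0,0.0155,0],[70,0,0,0,0]]])

```text
time: 1.82
tool_pos: [0.4756, -0.2763, 0.0529]
tool_rot: [-0.002, 0.998, 0.063, -0.002]
contact_force: [0.0, -0.3, -0.3]
gripper_width: 0.88
grasp_force: 0.0
```

Request:
move_arm(targets=[[[50,0,0,0,0],[30,0,0,0,0],[30,0,0,0,0],[30,0,0,0,0],[30,0,0,0,0]]])

```text
time: 2.23
tool_pos: [0.4789, -0.2786, 0.058]
tool_rot: [0.002, 0.998, 0.063, 0.002]
contact_force: [0.1, 0.4, 6.6]
gripper_width: 0.543
grasp_force: 62.1
```

```bash
python3 - <<'E'
from h import *
rem([.4771,-.2757,.25],7.37)
E
```

```text
t 2.23 tcp [ 0.4789 -0.2786  0.058 ] yaw 7.24 tilt [ 0.0043 -0.0033 -1.    ] shift m [-0.0007 -0.0024 -0.192 ] units [-0.0011 -0.0039 -0.32  ] turn -0.022 F [0.1 0.4 6.6] w 0.543 62.1
```

Request:
move_arm(targets=[[[30,0,0,-0.02,0],[30,0,0,-0.06,0],[30,0,0,-0.069,0],[30,0,0,-0.069,0],[30,0,0,-0.069,0]]])

```text
time: 2.65
tool_pos: [0.4765, -0.2768, 0.2298]
tool_rot: [0.0, 0.998, 0.063, 0.0]
contact_force: [1.0, -0.4, -0.2]
gripper_width: 0.543
grasp_force: 61.6
```

```bash
python3 - <<'E'
from h import *
rem([.5442,.0352,.25],7.37)
snap("side","s2",(250,60,350,160),6)
s=state(); print(proj("side",[np.array(s["tool_pos"])+[0,0,-a] for a in(0,.025)]))
E
```

```text
t 2.65 tcp [ 0.4765 -0.2768  0.2298] yaw 7.24 tilt [ 0. -0. -1.] shift m [ 0.1065 -0.3009 -0.0202] units [ 0.1774 -0.5016 -0.0337] turn -0.022 F [ 1.  -0.4 -0.2] w 0.543 61.6
[[298.00423734 103.79497483]
 [297.50577961 112.45014542]]
```

View pics/s2.png

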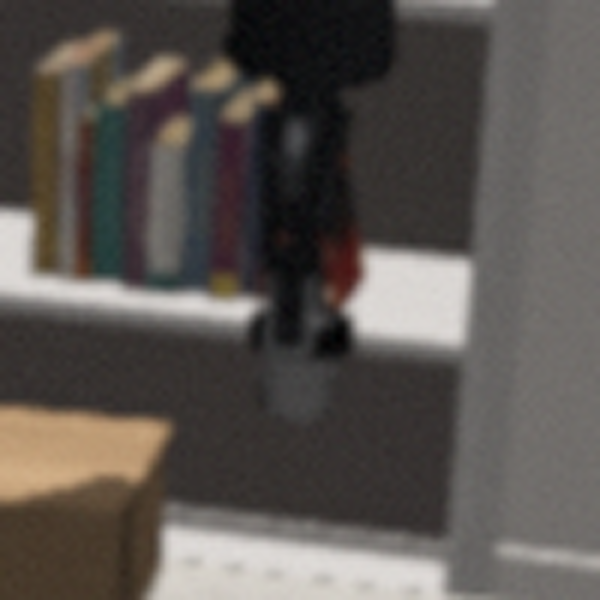

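The pod is held upright by its lid (lid at crop (300,335), foot at (297,418)), with the foot about 60 mm below the TCP. I'll carry it over the seat.

Request:
move_arm(targets=[[[30,0.0222,-0.0627,-0.0042,0],[30,0.0222,-0.0627,-0.0042,0],[30,0.0222,-0.0627,-0.0042,0],[30,0.0222,-0.0627,-0.0042,0],[30,0.0222,-0.0627,-0.0042,0]]])

```text
time: 3.12
tool_pos: [0.5192, -0.0805, 0.2408]
tool_rot: [0.0, 0.998, 0.063, 0.001]
contact_force: [1.0, -0.8, -0.1]
gripper_width: 0.548
grasp_force: 61.7
```

Request:
move_arm(targets=[[[30,0.0222,-0.0627,-0.0042,0],[30,0.0222,-0.0627,-0.0042,0],[30,0.0222,-0.0627,-0.0042,-0.022],[30,0,0,0,0],[30,0,0,0,0]]])

```text
time: 3.53
tool_pos: [0.5448, 0.0367, 0.2481]
tool_rot: [0.0, 0.998, 0.066, 0.0]
contact_force: [-0.5, -1.2, -0.5]
gripper_width: 0.544
grasp_force: 61.7
```

```bash
python3 - <<'E'
from h import *
rem([.5442,.0352,.21],7.37)
snap("side","s3",(180,80,300,200),5)
s=state(); T=np.array(s["tool_pos"])
print("foot",(proj("side",[T+[0,0,-a] for a in(.021,.035,.06)])-[180,80])*5)
print("seat",(proj("side",[[.5442,.0352,.136]])-[180,80])*5)
E
```

```text
t 3.53 tcp [0.5448 0.0367 0.2481] yaw 7.6 tilt [ 7.e-04 -3.e-04 -1.e+00] shift m [-0.0009  0.0014  0.0381] units [-0.0014  0.0024  0.0635] turn 0.038 F [-0.5 -1.2 -0.5] w 0.544 61.7
foot [[295.20815708 331.3798083 ]
 [295.17174602 360.22497491]
 [295.1129775  410.90983281]]
seat [[296.09715623 512.61199548]]
```

View pics/s3.png

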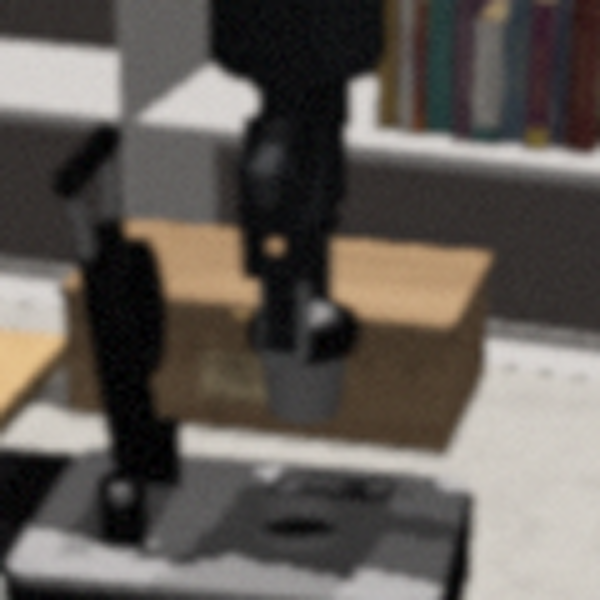

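Request:
move_arm(targets=[[[30,0.002,0.0024,0.02,0.038],[30,0,0,0.03,0],[30,0,0,0.03,0],[30,0,0,0.02,0],[30,0,0,0,0]]])

```text
time: 4.0
tool_pos: [0.5444, 0.0325, 0.1834]
tool_rot: [-0.001, 0.998, 0.061, -0.003]
contact_force: [1.1, 0.6, -1.2]
gripper_width: 0.543
grasp_force: 61.6
```

```bash
python3 - <<'E'
from h import *
rem([.5462,.0355,.165],7.37)
E
```

```text
t 4.0 tcp [0.5444 0.0325 0.1834] yaw 7.0 tilt [-0.0053  0.0012 -1.    ] shift m [ 0.0022 -0.0027  0.0184] units [ 0.0037 -0.0045  0.0306] turn -0.062 F [ 1.1  0.6 -1.2] w 0.543 61.6
```

Request:
move_arm(targets=[[[30,0,0,0,0],[30,0,0,0.008,0],[30,0,0,0.008,0],[30,0,0,0.004,0],[30,0,0,0,0]]])

```text
time: 4.42
tool_pos: [0.546, 0.0335, 0.1749]
tool_rot: [-0.0, 0.998, 0.062, -0.0]
contact_force: [0.4, -0.4, -0.4]
gripper_width: 0.544
grasp_force: 61.6
```

```bash
python3 - <<'E'
from h import *
rem([.5462,.0355,.165],7.37)
E
```

```text
t 4.42 tcp [0.546  0.0335 0.1749] yaw 7.14 tilt [-7.e-04  0.e+00 -1.e+00] shift m [ 0.0005 -0.002   0.0099] units [ 0.0008 -0.0033  0.0166] turn -0.039 F [ 0.4 -0.4 -0.4] w 0.544 61.6
```

Request:
move_arm(targets=[[[30,0,-0.003,0.004,0.03],[30,0,0,0.005,0],[30,0,0,0.005,0],[30,0,0,0.003,0],[30,0,0,0,0]]])

```text
time: 4.83
tool_pos: [0.5456, 0.0354, 0.1644]
tool_rot: [-0.0, 0.998, 0.061, -0.001]
contact_force: [0.2, 0.1, -0.4]
gripper_width: 0.547
grasp_force: 61.6
```

```bash
python3 - <<'E'
from h import *
rem([.5462,.0355,.165],7.37)
snap("side","s4",(190,100,290,200),6)
E
```

```text
t 4.83 tcp [0.5456 0.0354 0.1644] yaw 6.97 tilt [-0.0011  0.     -1.    ] shift m [ 0.0006 -0.0001 -0.0006] units [ 0.001  -0.0001 -0.0009] turn -0.067 F [ 0.2  0.1 -0.4] w 0.547 61.6
```

View pics/s4.png

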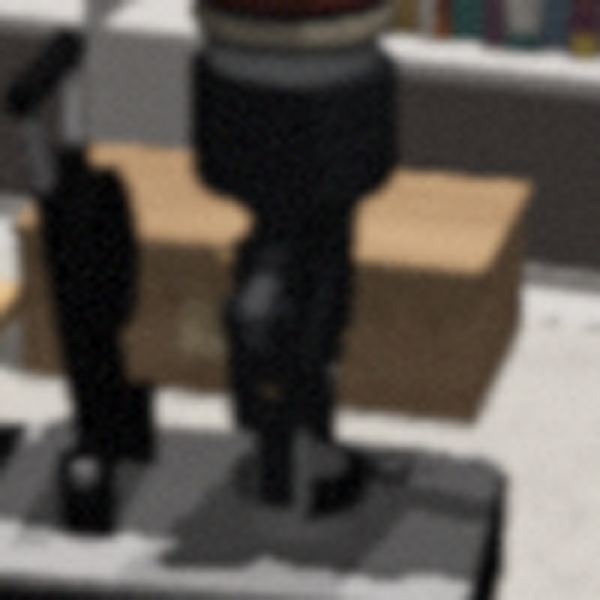

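The pod's body is inside the collar and the lid is almost on the rim (crop (300,485)), with no contact force yet. I'll continue down gently until contact.

Request:
move_arm(targets=[[[30,0,0,0.003,0],[30,0,0,0.003,0],[30,0,0,0,0]]])

```text
time: 5.13
tool_pos: [0.5463, 0.0352, 0.1621]
tool_rot: [0.0, 0.998, 0.061, 0.0]
contact_force: [-1.0, 0.7, 1.6]
gripper_width: 0.543
grasp_force: 61.7
```

Request:
move_arm(targets=[[[30,0,0,0.002,0],[30,0,0,0.002,0],[30,0,0,0,0]]])

```text
time: 5.38
tool_pos: [0.5466, 0.0353, 0.162]
tool_rot: [0.0, 0.998, 0.061, 0.0]
contact_force: [-5.9, 0.0, 11.4]
gripper_width: 0.541
grasp_force: 63.0
```

Request:
move_arm(targets=[[[60,0,0,0,0],[68,0,0,0,0],[72,0,0,0,0],[72,0,0,-0.02,0],[72,0,0,-0.04,0]]])

```text
time: 5.8
tool_pos: [0.5436, 0.0354, 0.1919]
tool_rot: [-0.001, 0.998, 0.061, -0.004]
contact_force: [0.2, -0.4, -0.5]
gripper_width: 0.719
grasp_force: 0.0
```

Request:
move_arm(targets=[[[72,-0.02,0,-0.06,0],[72,-0.05,0,-0.04,0],[72,-0.06,0,0,0],[72,-0.06,0,0,0],[72,-0.06,0,0,0]]])

```text
time: 6.22
tool_pos: [0.3959, 0.017, 0.2563]
tool_rot: [0.0, 0.998, 0.061, 0.001]
contact_force: [-0.1, -1.1, -0.2]
gripper_width: 0.718
grasp_force: 0.0
```

```bash
python3 - <<'E'
from h import *
rem([.5462,.0355,.165],7.37)
f=np.vstack([cv2.resize(grab_frame(n)[b[1]:b[3],b[0]:b[2]],(600,300),interpolation=cv2.INTER_CUBIC) for n,b in(("side",(180,100,300,160)),("top",(190,140,290,190)))])
cv2.imwrite("pics/p5.png",f[:,:,::-1])
from fit import W,r
print("side seat/lidtop",(proj("side",[[.5442,.0352,.15]])-[180,100])*5,"top",(proj("top",[[.5442,.0352,.15]])-[190,140])*6)
E
```

```text
t 6.22 tcp [0.3959 0.017  0.2563] yaw 6.98 tilt [ 1.3e-03 -3.0e-04 -1.0e+00] shift m [ 1.513e-01 -1.000e-04  9.150e-02] units [ 2.521e-01 -2.000e-04  1.525e-01] turn -0.065 F [-0.1 -1.1 -0.2] w 0.718 0.0
side seat/lidtop [[296.12690712 385.54282936]] top [[286.35198827 208.12424339]]
```

View pics/p5.png

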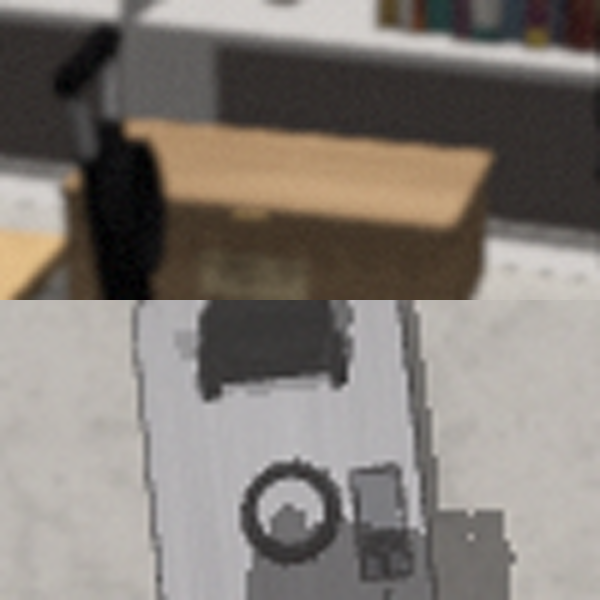

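The top crop shows the lid sitting level on the collar, centre (292,212), outer diameter 49 mm. The descent stopped at the expected height, so the pod is seated. The lever stands at about 1.69 rad, so I'll rise, close the fingers and go behind it.

Request:
move_arm(targets=[[[0,0,0,-0.066,0],[0,0,0,-0.066,0],[0,0,0,-0.066,0],[0,0.066,0,0,-0.065],[0,0.066,0,0,0]]])

```text
time: 6.73
tool_pos: [0.4778, 0.027, 0.3808]
tool_rot: [0.001, 0.998, 0.064, 0.006]
contact_force: [0.3, -0.9, 0.3]
gripper_width: 0.01
grasp_force: 0.0
```

Request:
move_arm(targets=[[[0,0.066,0,0,0],[0,0.066,0,0,0],[0,0.066,0,0,0],[0,0.066,0,0,0],[0,0.066,0,0,0]]])

```text
time: 7.15
tool_pos: [0.6744, 0.0528, 0.3737]
tool_rot: [-0.0, 0.998, 0.064, -0.0]
contact_force: [0.5, -0.2, 0.6]
gripper_width: 0.004
grasp_force: 0.0
```

```bash
cat > lev.py <<'E'
from h import *; from fit import W,r
p=r.x
def tcp(th,rad=98,press=4):  # corner of finger at plate back surface, pressed in
    d=np.array([-np.cos(th),np.sin(th)]); t=np.array([-np.sin(th),-np.cos(th)])
    c=np.array([50,158])+rad*d-(6-press)*t
    return W(p,[(c[0]+11)/1e3,0,(c[1]+25)/1e3])[0], c
E
python3 - <<'E'
from lev import *
rem(W(p,[.103,0,.281])[0],7.37)
prev=None
for th in [1.6,1.4,1.2,1.,.8,.6,.4,.2,0]:
    q,c=tcp(th); 
    b=np.array([c[0],c[1]]); print(th,q.round(4),c.round(1), None if prev is None else ((b-prev)/600*[1,-1]).round(4)); prev=b
E
```

```text
t 7.15 tcp [0.6744 0.0528 0.3737] yaw 7.36 tilt [-1.e-04  1.e-04 -1.e+00] shift m [-0.0035  0.0007  0.0927] units [-0.0058  0.0012  0.1545] turn -0.002 F [ 0.5 -0.2  0.6] w 0.004 0.0
1.6 [0.6343 0.0468 0.2809] [ 54.9 255.9] None
1.4 [0.6149 0.0443 0.2799] [ 35.3 254.9] [-0.0326  0.0016]
1.2 [0.5961 0.0419 0.2751] [ 16.4 250.1] [-0.0316  0.0081]
1.0 [0.5786 0.0396 0.2665] [ -1.3 241.5] [-0.0294  0.0142]
0.8 [0.5632 0.0376 0.2547] [-16.8 229.7] [-0.026   0.0198]
0.6 [0.5504 0.036  0.24  ] [-29.8 215. ] [-0.0215  0.0245]
0.4 [0.5407 0.0347 0.223 ] [-39.5 198. ] [-0.0162  0.0283]
0.2 [0.5346 0.0339 0.2044] [-45.6 179.4] [-0.0103  0.031 ]
0 [0.5323 0.0336 0.185 ] [-48. 160.] [-0.0039  0.0324]
```

Request:
move_arm(targets=[[[0,0,0.001,0.055,0],[0,0,0,0.06,0],[0,0,0,0.0395,0],[0,0,0,0,0],[0,-0.02,0,0,0]]])

```text
time: 7.57
tool_pos: [0.6606, 0.0503, 0.2788]
tool_rot: [-0.0, 0.998, 0.064, -0.002]
contact_force: [-0.3, 0.5, 1.1]
gripper_width: -0.003
grasp_force: 0.0
```

Request:
move_arm(targets=[[[0,-0.025,0,0,0],[0,-0.022,0,0,0],[0,-0.0163,0,0.0008,0],[0,-0.0163,0,0.0008,0],[0,-0.0158,0,0.004,0]]])

```text
time: 7.98
tool_pos: [0.6039, 0.0427, 0.2803]
tool_rot: [0.0, 0.998, 0.064, 0.002]
contact_force: [1.5, 0.0, 1.6]
gripper_width: -0.001
grasp_force: 0.9
```

```bash
python3 - <<'E'
from lev import *
rem(tcp(1.3)[0],7.37)
snap("side","s6",(180,90,300,190),6)
E
```

```text
t 7.98 tcp [0.6039 0.0427 0.2803] yaw 7.35 tilt [ 4.1e-03 -3.0e-04 -1.0e+00] shift m [ 0.0015 -0.0002  0.0023] units [ 0.0025 -0.0003  0.0039] turn -0.004 F [1.5 0.  1.6] w -0.001 0.9
```

View pics/s6.png

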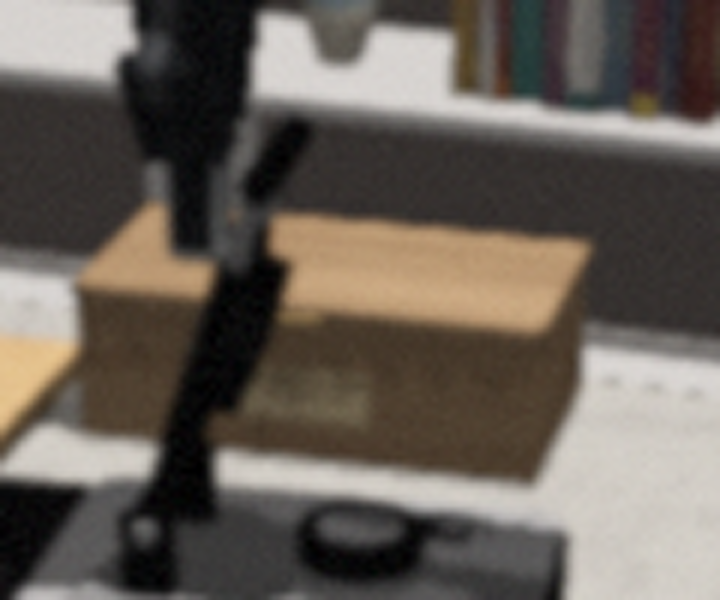

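The lever is following (bar at crop (280,160)) and the pod lid sits level at (360,540). The tip is near the thin legs above the plate, so I'll move it slightly lower onto the solid plate and follow the arc.

```bash
python3 - <<'E'
from lev import *
q0=tcp(1.25,84)
rem(q0[0],7.37); prev=q0[1]
for th in [1.1,.95,.8,.65,.5,.35,.2,.1,0,-.03]:
    c=tcp(th,84)[1]; print(th,tcp(th,84)[0].round(4),((c-prev)/600*[1,-1]).round(4)); prev=c
E
```

```text
t 8.03 tcp [0.6024 0.0426 0.2795] yaw 7.35 tilt [ 1.4e-03 -4.0e-04 -1.0e+00] shift m [ 0.0027 -0.0001  0.0161] units [ 0.0045 -0.0001  0.0269] turn -0.004 F [0.4 0.7 0. ] w -0.006 0.1
1.1 [0.5934 0.0415 0.2588] [-0.0196  0.0076]
0.95 [0.5826 0.0401 0.2525] [-0.0182  0.0105]
0.8 [0.5728 0.0389 0.2447] [-0.0164  0.0131]
0.65 [0.5643 0.0378 0.2354] [-0.0143  0.0154]
0.5 [0.5573 0.0369 0.225 ] [-0.0118  0.0173]
0.35 [0.5519 0.0362 0.2137] [-0.0091  0.0189]
0.2 [0.5482 0.0357 0.2016] [-0.0062  0.0201]
0.1 [0.5468 0.0355 0.1934] [-0.0024  0.0138]
0 [0.5461 0.0354 0.185 ] [-0.001  0.014]
-0.03 [0.5461 0.0354 0.1825] [-0.      0.0042]
```

Request:
move_arm(targets=[[[0,0.0045,0,0.0269,0],[0,0,0,0,0],[0,-0.0196,0,0.0076,0],[0,-0.0182,0,0.0105,0],[0,-0.0164,0,0.0131,0]]])

```text
time: 8.45
tool_pos: [0.5744, 0.0389, 0.2446]
tool_rot: [0.0, 0.998, 0.064, 0.001]
contact_force: [1.8, -0.7, 1.9]
gripper_width: 0.003
grasp_force: 0.9
```

Request:
move_arm(targets=[[[0,-0.0143,0,0.0154,0],[0,-0.0118,0,0.0173,0],[0,-0.0091,0,0.0189,0],[0,-0.0062,0,0.0201,0],[0,0,0,0,0]]])

```text
time: 8.87
tool_pos: [0.5474, 0.0359, 0.197]
tool_rot: [-0.0, 0.998, 0.064, -0.002]
contact_force: [-0.3, -0.2, -0.5]
gripper_width: 0.003
grasp_force: 0.0
```

```bash
python3 - <<'E'
from lev import *
rem(tcp(0.,84)[0],7.37)
E
```

```text
t 8.87 tcp [0.5474 0.0359 0.197 ] yaw 7.34 tilt [-4.8e-03  4.0e-04 -1.0e+00] shift m [-0.0013  0.0004  0.012 ] units [-0.0022  0.0006  0.02  ] turn -0.004 F [-0.3 -0.2 -0.5] w 0.003 0.0
```

Now press down gently to the stop.

Request:
move_arm(targets=[[[0,-0.002,0,0.01,0],[0,0,0,0.008,0],[0,0,0,0.004,0],[0,0,0,0.002,0],[0,0,0,0,0]]])

```text
time: 9.28
tool_pos: [0.5483, 0.0357, 0.1898]
tool_rot: [0.0, 0.998, 0.064, -0.001]
contact_force: [-12.1, 0.3, 19.3]
gripper_width: -0.0
grasp_force: 9.5
```

Request:
move_arm(targets=[[[0,0,0,0.003,0],[0,0,0,0.003,0],[0,0,0,0,0]]])

```text
time: 9.53
tool_pos: [0.5484, 0.0357, 0.1896]
tool_rot: [0.0, 0.998, 0.064, -0.001]
contact_force: [-20.8, 0.8, 33.1]
gripper_width: 0.0
grasp_force: 16.6
```

The tip stopped at z = 0.1646, which matches the plate top when shut (0.164). I'll lift off and prepare the switch push with one fingertip.

Request:
move_arm(targets=[[[0,0,0,-0.02,0],[0,0,0,-0.05,0],[0,0,0,-0.06,0],[35,0,0,0,0],[35,0,0,0,0]]])

```text
time: 9.95
tool_pos: [0.55, 0.0357, 0.2635]
tool_rot: [0.0, 0.998, 0.064, 0.003]
contact_force: [0.1, -0.1, 0.6]
gripper_width: 0.276
grasp_force: 0.0
```

```bash
python3 - <<'E'
from lev import *
rem(W(p,[-.020,-.06825,.20])[0],7.37)
E
```

```text
t 9.95 tcp [0.55   0.0357 0.2635] yaw 7.35 tilt [ 6.6e-03 -3.0e-04 -1.0e+00] shift m [-0.0012  0.0679  0.0635] units [-0.002   0.1132  0.1059] turn -0.003 F [ 0.1 -0.1  0.6] w 0.276 0.0
```

Request:
move_arm(targets=[[[35,0,0.056,0,0],[35,-0.002,0.057,0,0],[35,0,0,0.05,0],[35,0,0,0.05,0],[35,0,0,0,0]]])

```text
time: 10.37
tool_pos: [0.5513, -0.0315, 0.1916]
tool_rot: [-0.002, 0.998, 0.063, -0.007]
contact_force: [-1.0, 0.3, -2.0]
gripper_width: 0.349
grasp_force: 0.0
```

Request:
move_arm(targets=[[[35,0,0,0,0],[35,0,0,0,0]]])

```text
time: 10.53
tool_pos: [0.5558, -0.0315, 0.2004]
tool_rot: [-0.0, 0.998, 0.064, -0.0]
contact_force: [0.1, 0.5, 0.4]
gripper_width: 0.35
grasp_force: 0.0
```

```bash
python3 - <<'E'
from lev import *
rem(W(p,[-.020,-.06825,.155])[0],7.37)
f=np.hstack([cv2.resize(grab_frame(n)[b[1]:b[3],b[0]:b[2]],(400,480),interpolation=cv2.INTER_CUBIC) for n,b in(("side",(200,110,300,230)),("top",(200,110,300,230)))])
cv2.imwrite("pics/p7.png",f[:,:,::-1])
E
```

```text
t 10.53 tcp [ 0.5558 -0.0315  0.2004] yaw 7.37 tilt [-0.e+00  1.e-04 -1.e+00] shift m [0.002  0.0007 0.0454] units [0.0034 0.0011 0.0757] turn 0.001 F [0.1 0.5 0.4] w 0.35 0.0
```

View pics/p7.png

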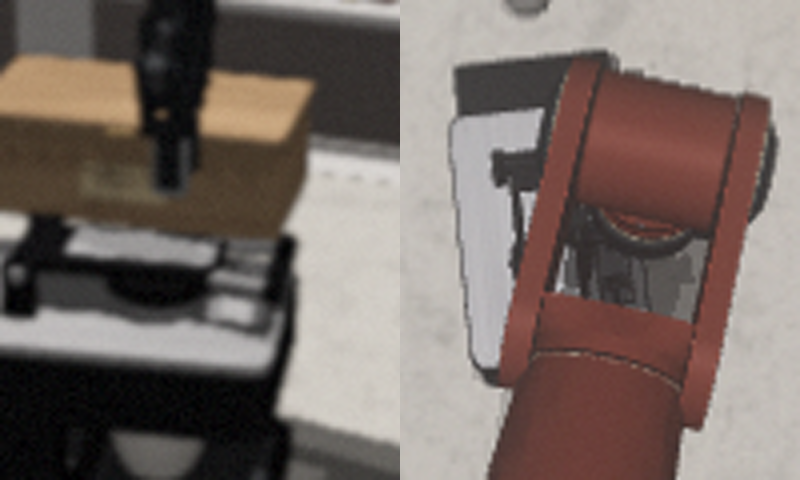

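The lever lies level (bar at left-crop (280,265)), the hood covers the pod, and the cup is still under the spout. I'll lower into the recess.

Request:
move_arm(targets=[[[35,0.003,0.001,0.025,0],[35,0,0,0.025,0],[35,0,0,0.015,0],[35,0,0,0.004,0],[35,0,0,0,0]]])

```text
time: 11.05
tool_pos: [0.5574, -0.0319, 0.1587]
tool_rot: [-0.0, 0.998, 0.064, -0.0]
contact_force: [0.4, -0.2, -0.8]
gripper_width: 0.348
grasp_force: 0.0
```

Request:
move_arm(targets=[[[35,0,0,0.003,0],[35,0,0,0.003,0],[35,0,0,0,0],[35,0,0,0,0]]])

```text
time: 11.38
tool_pos: [0.5577, -0.0321, 0.1555]
tool_rot: [0.0, 0.998, 0.064, 0.0]
contact_force: [1.1, 0.3, -0.1]
gripper_width: 0.352
grasp_force: 0.0
```

```bash
python3 - <<'E'
from lev import *
rem(W(p,[-.020,-.06825,.15])[0],7.37)
E
```

```text
t 11.38 tcp [ 0.5577 -0.0321  0.1555] yaw 7.35 tilt [ 7.e-04 -1.e-04 -1.e+00] shift m [ 0.0002 -0.0002  0.0055] units [ 0.0004 -0.0003  0.0092] turn -0.003 F [ 1.1  0.3 -0.1] w 0.352 0.0
```

Request:
move_arm(targets=[[[35,0,0,0.003,0],[35,0,0,0.003,0],[35,0,0,0,0],[35,0,0,0,0]]])

```text
time: 11.72
tool_pos: [0.5573, -0.032, 0.1512]
tool_rot: [-0.0, 0.998, 0.064, -0.0]
contact_force: [-0.2, 0.1, -0.8]
gripper_width: 0.352
grasp_force: 0.0
```

Request:
move_arm(targets=[[[35,0,0,0.003,0],[35,0,0,0.002,0],[35,0,0,0,0],[35,0,0,0,0]]])

```text
time: 12.05
tool_pos: [0.5575, -0.0321, 0.1486]
tool_rot: [0.0, 0.998, 0.064, 0.0]
contact_force: [-1.0, 1.4, 1.9]
gripper_width: 0.353
grasp_force: 0.7
```

The fingertip touches the recess floor at TCP z = 0.1486, as expected. I'll raise it 1 mm and push toward the front.

Request:
move_arm(targets=[[[35,0,0,-0.002,0],[35,-0.006,0,0,0],[35,-0.006,0,0,0],[35,-0.006,0,0,0],[35,-0.006,0,0,0]]])

```text
time: 12.47
tool_pos: [0.543, -0.034, 0.1496]
tool_rot: [0.0, 0.998, 0.064, 0.0]
contact_force: [2.2, -0.2, -0.3]
gripper_width: 0.351
grasp_force: 0.8
```

Request:
move_arm(targets=[[[35,-0.004,0,0,0],[35,-0.003,0,0,0],[35,-0.002,0,0,0],[35,0,0,0,0],[35,0,0,0,0]]])

```text
time: 12.88
tool_pos: [0.54, -0.0344, 0.1501]
tool_rot: [0.0, 0.998, 0.064, 0.004]
contact_force: [9.5, 1.0, -5.4]
gripper_width: 0.352
grasp_force: 5.2
```

```bash
python3 - <<'E'
from lev import *
rem(W(p,[-.037,-.06825,.15])[0],7.37)
E
```

```text
t 12.88 tcp [ 0.54   -0.0344  0.1501] yaw 7.3 tilt [ 7.8e-03  5.0e-04 -1.0e+00] shift m [ 0.0011 -0.0002  0.0002] units [ 0.0018 -0.0004  0.0003] turn -0.011 F [ 9.5  1.  -5.4] w 0.352 5.2
```

It stopped hard at 9.5 N at the expected end of travel. I'll back off, rise and check.

Request:
move_arm(targets=[[[35,0.01,0,0,0],[35,0.005,0,0,0],[35,0,0,-0.03,0],[35,0,0,-0.065,0],[35,0,0,-0.065,0]]])

```text
time: 13.3
tool_pos: [0.5449, -0.0332, 0.2441]
tool_rot: [-0.001, 0.998, 0.064, -0.003]
contact_force: [0.1, -0.8, 0.1]
gripper_width: 0.348
grasp_force: 0.0
```

Request:
move_arm(targets=[[[35,0,0.065,0,0],[35,0,0.065,0,0],[35,0,0.065,0,0],[35,0,0.065,0,0],[35,0,0.065,0,0]]])

```text
time: 13.72
tool_pos: [0.5713, -0.2285, 0.2455]
tool_rot: [-0.0, 0.998, 0.064, -0.001]
contact_force: [0.6, -0.4, -0.1]
gripper_width: 0.352
grasp_force: 0.0
```

```bash
python3 - <<'E'
from lev import *
rem([.5,-.2,.3],7.37)
f=np.hstack([cv2.resize(grab_frame(n)[b[1]:b[3],b[0]:b[2]],(400,480),interpolation=cv2.INTER_CUBIC) for n,b in(("side",(200,150,300,270)),("top",(205,120,275,204)))])
cv2.imwrite("pics/p8.png",f[:,:,::-1])
print("bar shut side",(proj("side",W(p,[[-.095,.036,.158],[-.095,-.036,.158]]))-[200,150])*4)
print("top slide centre off/on",(proj("top",W(p,[[-.041,-.046,.13],[-.053,-.046,.13]]))-[205,120])*5.714+[400,0])
E
```

```text
t 13.72 tcp [ 0.5713 -0.2285  0.2455] yaw 7.37 tilt [-1.2e-03  4.0e-04 -1.0e+00] shift m [-0.0671 -0.0374 -0.0544] units [-0.1118 -0.0623 -0.0906] turn -0.0 F [ 0.6 -0.4 -0.1] w 0.352 0.0
bar shut side [[267.95584085 134.52668465]
 [286.02886745  80.46137714]]
top slide centre off/on [[676.71176216 339.71584935]
 [679.01275184 361.81672486]]
```

View pics/p8.png

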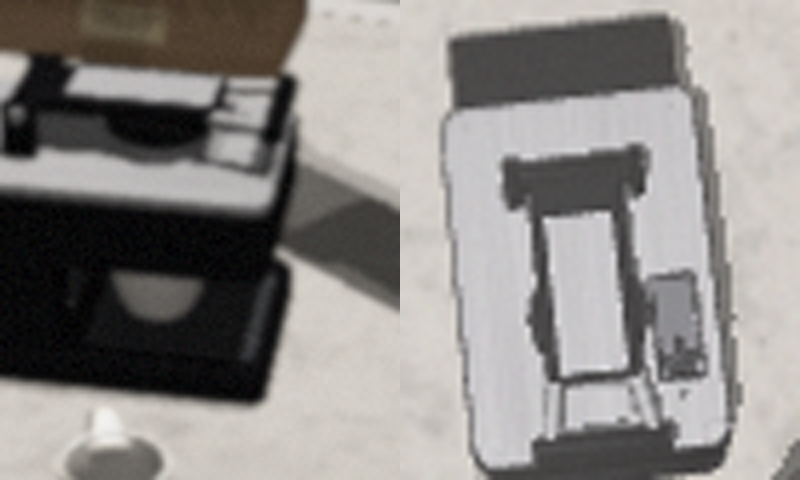

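```bash
python3 - <<'E'
from h import *
a=cv2.imread("pics/t0_raw.png")[160:195,238:268]
b=grab_frame("top")[160:195,238:268,::-1]
f=np.hstack([cv2.resize(x,None,fx=13,fy=13,interpolation=cv2.INTER_NEAREST) for x in(a,b)])
cv2.imwrite("pics/p9.png",f)
from fit import W,r
for x in(-6,-36,-46,-48,-58,-60): print(x,(proj("top",W(r.x,[x/1e3,-.046,.13]))-[238,160]+.5)*13)
E
```

```text
-6 [[191.86460391 113.50095154]]
-36 [[204.8736663  238.48004338]]
-46 [[209.2302805  280.32722722]]
-48 [[210.1027851  288.70758473]]
-58 [[214.47112676 330.66310129]]
-60 [[215.34594726 339.06483824]]
```

View pics/p9.png

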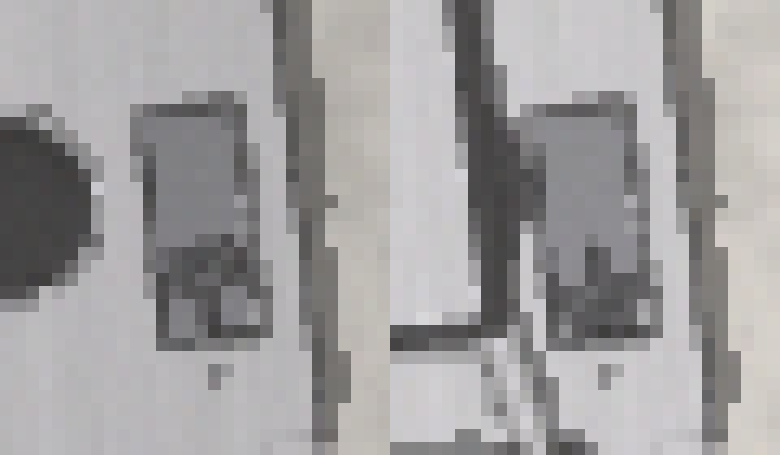

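Before (left), the slide filled y≈245–285 with free recess ahead of it. Now (right) it fills y≈285–335 against the end at the dot, which matches fully on (289–331). Lever, pod and cup are in place and the robot is clear.

```bash
python3 -c "
from plant import job
print(job.job_done())"
```

```text
the job is handed in; nothing more can be done
None
```

I handed the job in at about 14 s: the pod is seated, the lever is shut over it and the switch is slid fully on. The last pictures and contact forces agree with this and show the cup under the spout; I never went near the jug, and the hand-in returned no verdict.

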